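Close-pack hexagonal specimen pots in a tray

TASK

Move the two green-lidded hexagonal pots from the sloping stand into the tray, standing upright in the two hollows in front of the back row of blue-lidded pots, and close the whole pack up tight: the blue row against the tray's back wall and fixed end wall, the orange sliding stop up against the row, and every pot's flat faces touching those of its neighbours. Push the stop by its sprung black pad, gently, until you feel that the row is tight, without forcing it; knock no pot over, and leave the bottle, the eraser and the eyepiece where they are.

Things in the scene. Friction and masses are not known exactly. Their poses are not given: they have to be found in the camera images.
- tray: Light grey tray fixed to the desk, 140 (x) by 152 mm (y). Origin: centre of its underside; x points to its back wall (away from the robot at yaw 0), y to its fixed end wall. Floor 4 mm thick. Inner faces: back wall x = +62 mm, end wall y = +69 mm (only from x = 20 to 68 mm); both walls' tops 48 mm above the desk. Other edges: 9 mm rim, none beside the stop. Turned up to 0.3 rad.
- hollow_1 (a point): Point on the tray floor where the centre of a pot comes to stand when nested in the hollow between the first and second pots of the tightly packed back row (tray x = 13, y = 35 mm). Axes as the tray's. A nested pot has corners along tray x and flats across tray y; the back row's centres are then at tray x = 42.4 mm. The floor in front (-x) of it is free.
- hollow_2 (a point): The same for the hollow between the second and third pots of the tight row (tray x = 13, y = 1 mm), 34 mm from hollow_1 towards the tray's -y. With a pot in one hollow there is no room for a finger between it and the pot beside it, so the last bit is pushed from the front; 10 to 16 N at the front corner, low down, seats a pot and the row behind it.
- end_stop (a joint): Opening of the orange sliding stop, m: 0 when its inner face is 102 mm (three pots) from the fixed end wall, larger when open (it moves to the tray's -y); range -0.004 to 0.024. It slides with about 5 N of friction and stays where it is left. A push of about 10 N in all closes the row tight.
- stop_face (a point): Centre of the stop's inner face (towards the pots), 26 mm above the desk; axes as the tray's.
- stop_push (a point): Centre of the outer face of the stop's black push pad (26 mm wide, 30 tall, its centre 26 mm above the desk), to be pushed towards the tray's +y. The pad is sprung: it gives 1 mm per 1.2 N, 12 mm at most. At rest its face is 31 mm behind the stop's inner face. The orange block is 30 (x) by 14 mm (y), top 48 mm above the desk; the desk beyond (-y) is free. Axes as the tray's.
- stand: Grey sloping stand, fixed to the desk, base 80 by 180 mm. Origin: centre of its underside; its slope rises towards its +x at 30 degrees and faces its -x (the robot, at yaw 0). Middle of the slope's surface 48 mm above the desk; the feet of the two pots stand there, 45 mm to either side in y.
- tray_pot_1: Hexagonal specimen pot, white with a blue lid of the same width, 34 mm across flats, 39.3 across corners, 60 tall, about 80 g. Origin: centre of its underside; z towards the lid; corners along its own +x and -x, flats facing its +y and -y. Upright in the tray's back row, a few mm clear of its neighbours and of the walls and slightly askew; nearest the fixed end wall.
- tray_pot_2: Hexagonal specimen pot, white with a blue lid of the same width, 34 mm across flats, 39.3 across corners, 60 tall, about 80 g. Origin: centre of its underside; z towards the lid; corners along its own +x and -x, flats facing its +y and -y. Upright in the tray's back row, a few mm clear of its neighbours and of the walls and slightly askew; the middle one.
- tray_pot_3: Hexagonal specimen pot, white with a blue lid of the same width, 34 mm across flats, 39.3 across corners, 60 tall, about 80 g. Origin: centre of its underside; z towards the lid; corners along its own +x and -x, flats facing its +y and -y. Upright in the tray's back row, a few mm clear of its neighbours and of the walls and slightly askew; nearest the sliding stop.
- stand_pot_1: Hexagonal specimen pot, white with a green lid of the same width, 34 mm across flats, 39.3 across corners, 60 tall, about 80 g. Origin: centre of its underside; z towards the lid; corners along its own +x and -x, flats facing its +y and -y. Starts on the stand's +y side, leaning with the slope (z 30 degrees from vertical), foot against a 14 mm high black V lip downhill, y flats free.
- stand_pot_2: Hexagonal specimen pot, white with a green lid of the same width, 34 mm across flats, 39.3 across corners, 60 tall, about 80 g. Origin: centre of its underside; z towards the lid; corners along its own +x and -x, flats facing its +y and -y. Starts on the stand's -y side, leaning with the slope (z 30 degrees from vertical), foot against a 14 mm high black V lip downhill, y flats free.
- dropper_bottle: Brown dropper bottle, 29 mm wide, 102 mm tall, standing loose behind the gap between tray and stand. Origin: centre of its underside. To be left alone.
- eraser: Blue and white eraser, 19 by 44 by 12 mm, lying loose near the front edge of the desk. Origin: centre of its underside. To be left alone.
- spare_eyepiece: Black microscope eyepiece, 39 mm wide, 46 mm tall, standing loose on the left of the stand. Origin: centre of its underside. To be left alone.
There are look-alikes about, which are no part of the job. Leave any yellow look-alike of the tray_pot_2 alone.

How it is judged:
At the end, for the whole second after the job is handed in: All five pots upright (3.4 deg) on the tray floor, at rest: blue ones within 3 mm of the back wall, the first within 2.5 mm of the fixed end wall, the stop within 2 mm of the last; a green one nested in each front hollow (either way). Neighbours' centres under 35.5 mm apart (34 is flat on flat) (horizontal distance between tray_pot_1 and tray_pot_2 below 0.0355 m and horizontal distance between tray_pot_2 and tray_pot_3 below 0.0355 m and horizontal distance between stand_pot_1 and stand_pot_2 below 0.0355 m and ((horizontal distance between stand_pot_1 and tray_pot_1 below 0.0355 m and horizontal distance between each of stand_pot_1, stand_pot_2 and tray_pot_2 below 0.0355 m and horizontal distance between stand_pot_2 and tray_pot_3 below 0.0355 m) or (horizontal distance between stand_pot_2 and tray_pot_1 below 0.0355 m and horizontal distance between each of stand_pot_2, stand_pot_1 and tray_pot_2 below 0.0355 m and horizontal distance between stand_pot_1 and tray_pot_3 below 0.0355 m)) and y of tray_pot_1 in the frame of tray above 0.0495 m and y of tray_pot_3 in the frame of stop_face below 0.019 m and angle between each of tray_pot_1, tray_pot_2, tray_pot_3, stand_pot_1, stand_pot_2's own z axis and vertical below 0.06 rad and z of tray_pot_1 in the frame of tray between 0.001 and 0.0065 m and linear speed of each of tray_pot_1, tray_pot_2, tray_pot_3, stand_pot_1, stand_pot_2 below 0.02 m/s and z of tray_pot_2 in the frame of tray between 0.001 and 0.0065 m and z of tray_pot_3 in the frame of tray between 0.001 and 0.0065 m and z of stand_pot_1 in the frame of tray between 0.001 and 0.0065 m and z of stand_pot_2 in the frame of tray between 0.001 and 0.0065 m and x of each of tray_pot_1, tray_pot_2, tray_pot_3 in the frame of tray above 0.03937 m and x of each of stand_pot_1, stand_pot_2 in the frame of tray below 0.022 m); the robot touches nothing.
It fails at once if a pot is knocked over (more than 57 degrees from upright) (angle between any of tray_pot_1, tray_pot_2, tray_pot_3, stand_pot_1, stand_pot_2's own z axis and vertical above 1 rad).
It fails at once if the stop is forced (pressed on the row with more than 40 N) (contact force between end_stop and tray_pot_3 above 40 N).
It fails at once if the bottle, eraser or eyepiece is moved more than 20 mm (distance of any of dropper_bottle, eraser, spare_eyepiece from where it was at the start of the episode above 0.02 m).
It also fails if it takes over 72 s, if anything falls off the work surface, if the arm or the gripper's body presses on something with over 40 N, if the wrist force passes 120 N, or if a joint passes its speed limit or range.

ROBOT

A 6-joint arm with a two-finger parallel gripper is mounted at the origin on a cart in front of the work surface, level with it; the furniture and walls round the work are solid. World frame = base frame: x ahead of the robot, y to its left, z up, the work surface at z = 0. Lengths are in m, angles in rad, forces in N, time in s.
With the tool pointing down it reaches from about 0.3 to 0.775 m from the base axis. Payload 14.6 kg.
Tool frame: the origin (TCP) lies midway between the tips of the shut fingers; the grasp point (between the pads) lies hold_point_z behind it (hold_point_z is the distance from the TCP to the grasp point, in m); z points along the fingers, y is the line along which they close (so a half turn about z gives the same grasp; the last joint's range is limited). The gripper opens to 94 mm and grips with 3 to 60 N. Pads are 16 mm wide; open, the fingers measure 119 mm over their backs; the gripper's body (75 mm by 177 mm) begins 78 mm behind the grasp point.
Start: joints at [-1.228, 0.3, 1.521, -0, 1.321, -0.067], TCP at [0.219, -0.504, 0.205] pointing down, gripper open.
Joint ranges: [-3.03, 3.03], [-0.79, 2.21], [0.23, 2.52], [-1.04, 4.18], [0, 3.07], [-2.55, 2.55]. Speed limits (rad/s): [2.22, 2.22, 2.57, 3.14, 3.14, 3.14].

INTERFACE

Orientations are given as a rotation vector (axis times angle).
In Python, from bench import * gives the robot as it stands.
- The arm moves only by the shell command python3 -m inch 'ROWS' [FORCE]. ROWS is JSON, a list of rows, each a list of 7 numbers: the closure in counts, from 0 (fully open) to 255 (shut), then the shift along the tool's x, y, z in mm, then the turn, a rotation vector about the tool's x, y, z in rad. A call has 1 to 5 rows; each row shifts and turns the commanded pose from where the row before left it, along the tool's axes as they then stand; what a row does not reach is not made up. A row lasts 1/8 s, in which the tool goes at most 62.5 mm and 10.7 degrees, less where a joint would pass 70% of its speed; a pose out of reach is approached as far as the arm can. A call with a gripper value outside its range is refused whole. The fingers move at their own pace and stop on an object; FORCE is the grip in N (left out, the last holds). Time passes only in rows, so rows that do not move let the fingers close. It gives the time, the measured TCP pose, the force, the opening and the grip force at its end, in the units of the state.
- sense(): the state, without advancing time (a new reading comes with each control period).
- snapshot(name): name is "scene" or "top" or "wrist"; returns a dict with "pixels" (400x640x3 uint8, blue, green, red), "camera_matrix" (3x3 intrinsics, pixels), "dist" ([k1, k2, p1, p2, k3] as OpenCV has them; the pictures are not rectified), "R" (3x3) and "t" (3): a world point X has camera coordinates R X + t. Camera axes: x right, y down, z forward; pixel columns grow to the right and rows downward; lengths in m; the calibration is good to about 2 mm. A picture is of the moment at which its call begins. There is no depth.
- close_job(): hands the job in; it is judged then, once.
The state is a dict: "t": time; "joint_pos": joint angles; "dq": joint speeds; "joint_efforts": joint torques, N m; "eef_pos": TCP position; "orientation": TCP orientation; "ft_force": force on the tool from outside, world axes, zero at the start; "wrist_torque": the same for the moment, N m; "grip_width": opening from 0.0 (shut) to 1.0 (fully open); "gripper_force": force on a finger pad.
Only numpy, scipy, OpenCV 4.12 (cv2) and the standard library are available. Lean on these libraries where they do the work, as an engineer would, in place of code of your own. Each camera call takes 0.05 s, during which the arm holds its last target. There are 200 camera calls.

## Working session

There is one attempt and no reset: what is moved stays moved. The work goes in short steps, Python scripts to look and compute and a shell command to move; the robot and the scene stay as the last step left them, time stands still between calls to the robot, and variables do not carry over. Pictures are saved under pics/ and viewed, at most 10 in all, crops included, and the job is handed in when it is done.

```bash
ls; mkdir -p pics
python3 - <<'E'
from bench import *
import cv2,numpy as np
print(sense()); 
try: print(hold_point_z)
except Exception as e: print(e)
for n in("top","scene"):
    s=snapshot(n); cv2.imwrite(f"pics/{n}0.png",s["pixels"]); print(n,s["camera_matrix"],s["dist"],s["R"],s["t"])
E
```

```text
pics
{'t': 0.0, 'joint_pos': array([-1.22759302e+00,  3.00463814e-01,  1.52156192e+00, -6.29303416e-06,
        1.32071327e+00, -6.66018514e-02]), 'dq': array([ 0.00090332,  0.00011399,  0.00178664, -0.00065794, -0.00139549,
       -0.00144366]), 'joint_efforts': array([ 1.40397956e-04, -5.31810915e+01, -3.52736056e+01,  7.07768463e-02,
        2.42942985e-02, -9.88931151e-05]), 'eef_pos': array([ 0.21904446, -0.50421725,  0.20489844]), 'orientation': array([-3.07476175e+00, -6.38996982e-01,  2.57634389e-04]), 'ft_force': array([ 0.67265704,  0.46075659, -0.98987632]), 'wrist_torque': array([-0.02506401,  0.02578013, -0.00727998]), 'gripper_force': 0.0, 'grip_width': 1.001139490973856}
0.0188
top [[391.90035894   0.         321.1076224 ]
 [  0.         391.90035894 201.32024585]
 [  0.           0.           1.        ]] [0.01305673 0.         0.         0.         0.        ] [[ 0.00972311 -0.99995172 -0.00142288]
 [-0.99111604 -0.00944842 -0.13266391]
 [ 0.13264406  0.00270014 -0.99116006]] [-0.02906562  0.4789574   0.94275393]
scene [[415.8365231    0.         328.81354675]
 [  0.         415.8365231  194.73962845]
 [  0.           0.           1.        ]] [-0.04054694  0.          0.          0.          0.        ] [[ 0.50236578 -0.86454661  0.01370346]
 [-0.35218259 -0.21906708 -0.90993244]
 [ 0.78968098  0.4522928  -0.41453007]] [-0.25364866  0.2370444   0.79674671]
```

View pics/top0.png

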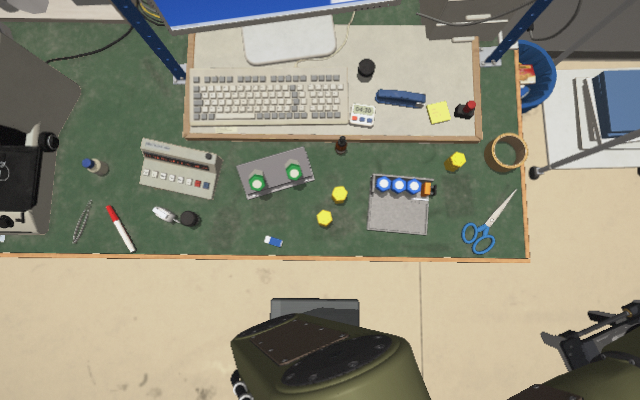

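View pics/scene0.png

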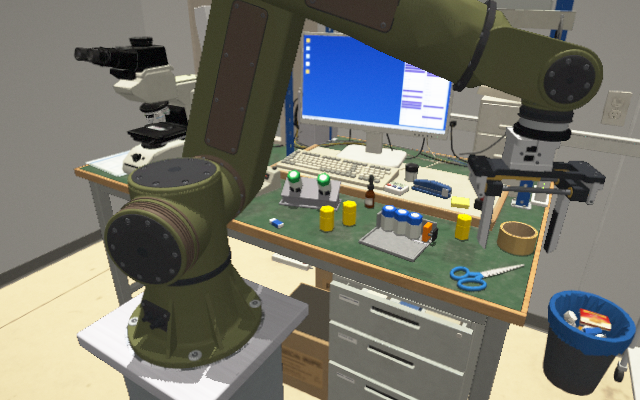

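The top view shows the blue lids at about (383–415,185), the orange stop at (428,188), the tray at about (400,205), the green lids at (257,184) and (294,172), and the bottle at (341,145). The yellow look-alikes are at (340,194), (324,217) and (457,160).

```bash
cat > h.py <<'E'
from bench import *
import cv2,numpy as np
from scipy.spatial.transform import Rotation as Ro
def cast(s,uv,z):
    "pixels (N,2) -> world points on plane z"
    uv=np.asarray(uv,float).reshape(-1,1,2)
    n=cv2.undistortPoints(uv,np.array(s["camera_matrix"]),np.array(s["dist"])).reshape(-1,2)
    R=np.array(s["R"]);t=np.array(s["t"]).ravel()
    d=np.c_[n,np.ones(len(n))]@R; c=-R.T@t
    return c+d*((z-c[2])/d[:,2])[:,None]
def proj(s,P):
    R=np.array(s["R"])
    return cv2.projectPoints(np.asarray(P,float).reshape(-1,3),cv2.Rodrigues(R)[0],np.array(s["t"]).ravel(),np.array(s["camera_matrix"]),np.array(s["dist"]))[0].reshape(-1,2)
HS=dict(blue=((105,150,60),(125,255,255)),green=((50,150,40),(85,255,255)),orange=((5,150,120),(18,255,255)),yellow=((22,150,100),(34,255,255)),black=((0,0,0),(180,255,45)))
def mask(s,c):
    return cv2.inRange(cv2.cvtColor(s["pixels"],cv2.COLOR_BGR2HSV),*map(np.array,HS[c]))
def blobs(s,c,lo=15,hi=1e9):
    n,l,st,ce=cv2.connectedComponentsWithStats(mask(s,c))
    return [(ce[i],st[i],l==i) for i in range(1,n) if lo<=st[i][4]<=hi]
E
python3 - <<'E'
from h import *
np.set_printoptions(precision=4,suppress=True)
s=snapshot("top")
for c,z in(("blue",.064),("green",.10),("orange",.048),("yellow",.06)):
    for ce,st,_ in blobs(s,c):
        if 220<ce[0]<500 and 130<ce[1]<250: print(c,ce,st,cast(s,ce,z)[0])
hsv=cv2.cvtColor(s["pixels"],cv2.COLOR_BGR2HSV)
g=cv2.inRange(hsv,np.array((0,0,90)),np.array((180,40,220)))
for c in cv2.findContours(g,cv2.RETR_EXTERNAL,cv2.CHAIN_APPROX_SIMPLE)[0]:
    if cv2.contourArea(c)>1000:
        r=cv2.minAreaRect(c)
        if 220<r[0][0]<500 and 130<r[0][1]<250: print(r,cast(s,cv2.boxPoints(r),.006))
w=snapshot("wrist"); cv2.imwrite("pics/w0.png",w["pixels"]);print(w["R"],w["t"],w["camera_matrix"])
R0=Ro.from_rotvec(sense()["orientation"]).as_matrix(); p=sense()["eef_pos"]
c=-np.array(w["R"]).T@np.array(w["t"]).ravel(); print("cam in tool",R0.T@(c-p),"cam z in tool",R0.T@np.array(w["R"])[2]); print(R0)
crop=cv2.resize(s["pixels"][130:250,220:500],None,fx=2.8,fy=2.8,interpolation=2);cv2.imwrite("pics/crop.png",crop)
E
```

```text
blue [397.6143 185.3311] [376 177  45  17 293] [ 0.5156 -0.209   0.064 ]
blue [483.4286 229.1143] [479 225  10  10  35] [ 0.412  -0.4107  0.064 ]
blue [274.6522 241.3768] [269 237  12   9  69] [0.378  0.0847 0.064 ]
blue [469.5517 241.1034] [462 237  15  10  29] [ 0.3833 -0.3767  0.064 ]
green [293.1341 170.122 ] [287 164  14  16  82] [0.543  0.0414 0.1   ]
green [256.6463 180.6341] [250 175  15  15  82] [0.5172 0.1259 0.1   ]
orange [426.9848 188.197 ] [424 182   7  13  66] [ 0.512  -0.2839  0.048 ]
yellow [454.8038 161.0423] [444 152  22  19 260] [ 0.5778 -0.3502  0.06  ]
yellow [338.9595 194.3176] [332 186  15  17 148] [ 0.493  -0.0676  0.06  ]
yellow [324.4474 218.4211] [317 210  15  16  76] [ 0.4341 -0.0329  0.06  ]
((399.40594482421875, 203.4405975341797), (63.980892181396484, 57.91116714477539), 5.710593223571777) [[ 0.4129 -0.1353  0.006 ]
 [ 0.5616 -0.1509  0.006 ]
 [ 0.5464 -0.3142  0.006 ]
 [ 0.3985 -0.2955  0.006 ]]
((274.7070007324219, 172.20382690429688), (36.68162155151367, 72.68604278564453), 73.61045837402344) [[ 0.5756  0.2     0.006 ]
 [ 0.6319  0.0206  0.006 ]
 [ 0.539  -0.0075  0.006 ]
 [ 0.4841  0.17    0.006 ]]
[[ 0.3988 -0.917  -0.0014]
 [-0.8894 -0.3871  0.2432]
 [-0.2236 -0.0957 -0.97  ]] [-0.5486 -0.0256  0.3904] [[312.0344   0.     314.8138]
 [  0.     312.0344 199.4091]
 [  0.       0.       1.    ]]
cam in tool [ 0.0704 -0.0009 -0.179 ] cam z in tool [-0.2433 -0.0006  0.97  ]
[[ 0.9172  0.3984 -0.0003]
 [ 0.3984 -0.9172  0.0007]
 [ 0.     -0.0008 -1.    ]]
```

View pics/crop.png

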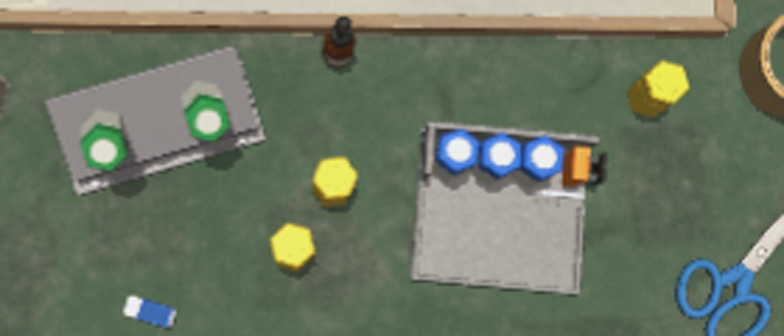

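The crop confirms it: stand upper left with the two green lids, tray at right with its back wall at the top, the blue row, the orange stop and its black pad on the right. Next I go above the tray for a wrist view.

```bash
cat >> h.py <<'E'
np.set_printoptions(precision=4,suppress=True)
def pose(h,tilt=0): return Ro.from_euler('z',h).as_matrix()@np.diag([1,-1,-1.])@Ro.from_euler('y',tilt).as_matrix()
def plan(p,h,tilt=0):
    "shift (mm, present tool axes) and turn (tool axes) from here"
    s=sense(); R=Ro.from_rotvec(s["orientation"]).as_matrix()
    print("shift",np.round((R.T@(np.array(p)-s["eef_pos"]))*1e3,1),"turn",np.round(Ro.from_matrix(R.T@pose(h,tilt)).as_rotvec(),4),"t",s["t"])
E
python3 -c "
from h import *
plan([.49,-.21,.21],-.085)"
```

```text
shift [ 365.8 -162.    -4.8] turn [-0.0007  0.0002  0.4948] t 0.2
```

```bash
python3 -m inch '[[80,46,-20,0,0,0,0],[80,46,-20,0,0,0,0],[80,46,-20,0,0,0,0],[80,46,-20,0,0,0,0],[80,46,-20,0,0,0,0]]' 20 && python3 -m inch '[[80,46,-20,0,0,0,0],[80,46,-20,0,0,0,0],[80,44,-20,-5,0,0,0],[80,0,0,0,0,0,0.165],[80,0,0,0,0,0,0.165]]' && python3 -m inch '[[80,0,0,0,0,0,0.165],[80,0,0,0,0,0,0],[80,0,0,0,0,0,0]]'
python3 - <<'E'
from h import *
s=sense();print(s["eef_pos"],s["orientation"],s["grip_width"])
w=snapshot("wrist"); cv2.imwrite("pics/w1.png",w["pixels"])
for c,z in(("blue",.064),("orange",.048),("yellow",.06)):
    for ce,st,_ in blobs(w,c,100): print(c,ce,st,cast(w,ce,z)[0])
E
```

```text
t: 0.82
eef_pos: [0.3911, -0.3198, 0.2054]
orientation: [3.076, 0.639, -0.0]
ft_force: [0.4, -0.1, -0.5]
grip_width: 0.684
gripper_force: 0.0
t: 1.45
eef_pos: [0.4913, -0.2112, 0.2102]
orientation: [-3.139, -0.119, 0.001]
ft_force: [0.2, -1.0, -0.8]
grip_width: 0.687
gripper_force: 0.0
t: 1.82
eef_pos: [0.491, -0.2119, 0.2104]
orientation: [-3.139, 0.128, 0.0]
ft_force: [-0.0, -0.4, -1.5]
grip_width: 0.685
gripper_force: 0.0
[ 0.491  -0.2119  0.2104] [-3.1389  0.1281  0.0003] 0.6854673694548357
blue [345.9256 160.5426] [331 143  32  37 551] [ 0.5184 -0.2458  0.064 ]
blue [278.0264 161.2759] [261 144  34  37 569] [ 0.5234 -0.175   0.064 ]
blue [312.4139 161.4813] [296 144  33  37 534] [ 0.5203 -0.2108  0.064 ]
orange [375.5857 158.9283] [368 144  18  29 321] [ 0.5155 -0.2797  0.048 ]
yellow [442.6336  87.6561] [ 416   67   53   41 1605] [ 0.5839 -0.348   0.06  ]
yellow [191.3789 188.2735] [ 167  169   50   40 1375] [ 0.5016 -0.0773  0.06  ]
yellow [170.9265 237.344 ] [ 146  216   51   44 1401] [ 0.4474 -0.0437  0.06  ]
```

View pics/w1.png

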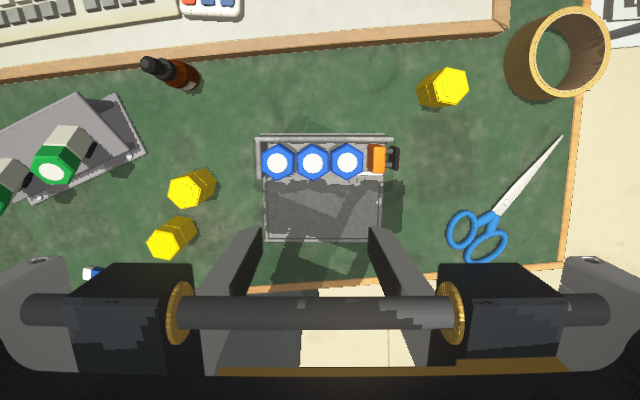

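The wrist view shows the blue lids at (278,161), (312,161) and (346,160). The stop is at (376,159) with the pad at (394,157), and the tray's front edge runs along row 241 between columns 265 and 381. Next I fit the tray's outline.

Run:
```python
from h import *
w=snapshot("wrist"); hsv=cv2.cvtColor(w["pixels"],cv2.COLOR_BGR2HSV)
m=cv2.inRange(hsv,np.array((0,0,25)),np.array((180,60,255)))
L=[];Rr=[];B=[]
for v in range(190,226,2):
    row=m[v]; x=320
    c=np.flatnonzero(row[240:330]==0); L.append((240+c.max()+.5 if len(c) else np.nan,v))
    c=np.flatnonzero(row[330:410]==0); Rr.append((330+c.min()-.5 if len(c) else np.nan,v))
for u in range(272,372,6):
    c=np.flatnonzero(m[225:262,u]==0); B.append((u,225+c.min()-.5 if len(c) else np.nan))
print(L,Rr,B,sep="\n")
def line(P,z):
    W=cast(w,[p for p in P if np.isfinite(p[1]) and np.isfinite(p[0])],z)[:,:2]
    for _ in range(3):
        l=cv2.fitLine(W.astype(np.float32),cv2.DIST_HUBER,0,.001,.001).ravel(); n=np.array([-l[1],l[0]]); r=(W-l[2:])@n; W=W[abs(r)<2e-3+0*r] if (abs(r)<2e-3).sum()>4 else W
    return l,len(W)
for n,P,z in(("L",L,.009),("R",Rr,.009),("B",B,.009)): 
    l,k=line(P,z); print(n,l,k,"yaw",np.arctan2(l[1],l[0]))
# lid hexagons: white+blue, outlines cast at lid height
for ce,st,b in blobs(w,"blue",100):
    c=max(cv2.findContours(b.astype(np.uint8),0,2)[0],key=cv2.contourArea)
    W=cast(w,c.reshape(-1,2),.064)[:,:2]; a=cv2.minEnclosingCircle(W.astype(np.float32)); print("lid",a)
cv2.imwrite("pics/w1c.png",cv2.resize(w["pixels"][130:250,250:410],None,fx=4.9,fy=4.9,interpolation=2))
```

```text
[(np.float64(261.5), 190), (np.float64(259.5), 192), (np.float64(261.5), 194), (np.float64(261.5), 196), (np.float64(257.5), 198), (np.float64(257.5), 200), (np.float64(257.5), 202), (np.float64(258.5), 204), (np.float64(257.5), 206), (np.float64(257.5), 208), (np.float64(251.5), 210), (np.float64(253.5), 212), (np.float64(252.5), 214), (np.float64(252.5), 216), (np.float64(250.5), 218), (np.float64(249.5), 220), (np.float64(249.5), 222), (np.float64(251.5), 224)]
[(nan, 190), (np.float64(386.5), 192), (np.float64(383.5), 194), (np.float64(384.5), 196), (np.float64(403.5), 198), (np.float64(395.5), 200), (np.float64(385.5), 202), (np.float64(388.5), 204), (np.float64(387.5), 206), (np.float64(389.5), 208), (np.float64(382.5), 210), (np.float64(384.5), 212), (np.float64(385.5), 214), (np.float64(384.5), 216), (np.float64(382.5), 218), (np.float64(384.5), 220), (np.float64(384.5), 222), (np.float64(385.5), 224)]
[(272, np.float64(242.5)), (278, np.float64(243.5)), (284, np.float64(242.5)), (290, np.float64(255.5)), (296, np.float64(243.5)), (302, np.float64(242.5)), (308, np.float64(242.5)), (314, np.float64(243.5)), (320, np.float64(242.5)), (326, np.float64(242.5)), (332, np.float64(242.5)), (338, np.float64(243.5)), (344, np.float64(242.5)), (350, np.float64(242.5)), (356, np.float64(243.5)), (362, np.float64(242.5)), (368, np.float64(256.5))]
L [ 0.8793 -0.4762  0.4602 -0.1323] 13 yaw -0.49636003
R [ 0.9974 -0.0723  0.4407 -0.2967] 8 yaw -0.072339095
B [ 0.0769  0.997   0.4075 -0.2046] 15 yaw 1.4938493
lid ((0.5180144906044006, -0.24629992246627808), 0.0192921981215477)
lid ((0.5226926207542419, -0.1741550862789154), 0.019226662814617157)
lid ((0.5194988250732422, -0.21068786084651947), 0.018993891775608063)
```

View pics/w1c.png

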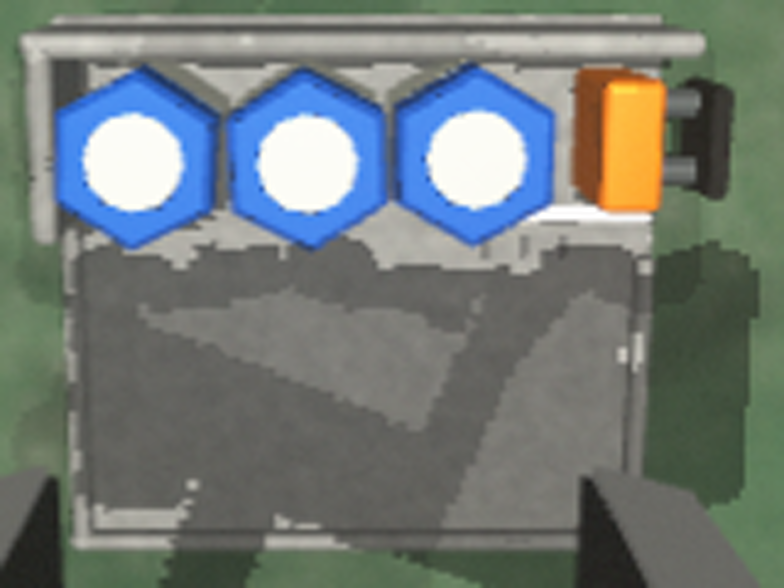

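The crop shows the lids in the row a few mm apart. The back wall's top inner edge is at crop row 56, the end wall's inner edge at column 52, and the stop's top spans columns 607–663. The pad's outer edge is at columns 725–733 and the tray's front left corner at (74,548).

Run:
```python
from h import *
w=snapshot("wrist")
def C(P,z): return cast(w,[(250+(x)/4.9,130+y/4.9) for x,y in P],z)[:,:2]
pts=dict(backin=C([(100,56),(690,56)],.048),backout=C([(30,33),(700,33)],.048),endin=C([(52,70),(52,235)],.048),endout=C([(24,50),(33,238)],.048),front=C([(80,549),(560,547)],.009),left=C([(74,545),(68,260)],.009),right=C([(641,460),(648,270)],.009),stopin=C([(608,85),(606,207)],.048),stopout=C([(665,85),(660,210)],.048),pad=C([(734,95),(726,195)],.041),lids=C([(138,157),(308,157),(474,155)],.064))
yaw=-.075
# origin from front edge x=-70, left edge y=+76
u=np.array([np.cos(yaw),np.sin(yaw)]);v=np.array([-u[1],u[0]])
ox=(pts["front"]@u).mean()+.070; oy=(( pts["left"]@v).mean()-.076+(pts["right"]@v).mean()+.076)/2
o=ox*u+oy*v; print("origin",o)
for k,p in pts.items(): print(k,np.round(np.c_[(p-o)@u,(p-o)@v]*1e3,1).tolist())
```

```text
origin [ 0.4778 -0.2199]
backin [[61.8, 57.5], [60.9, -72.7]]
backout [[66.9, 72.7], [65.9, -74.7]]
endin [[58.8, 68.2], [21.9, 70.0]]
endout [[63.3, 74.2], [21.2, 74.4]]
front [[-69.8, 73.8], [-70.2, -54.0]]
left [[-68.7, 75.3], [8.5, 73.2]]
right [[-46.0, -74.5], [4.8, -74.0]]
stopin [[54.6, -54.8], [27.3, -55.3]]
stopout [[54.6, -67.5], [26.6, -67.6]]
pad [[51.7, -84.8], [28.8, -84.3]]
lids [[41.4, 48.0], [41.1, 11.7], [41.3, -23.7]]
```

Every measured point matches the given sizes within about 1.5 mm: tray origin (0.478,-0.220), yaw -0.08, stop open about 22 mm. Next I close the stop, starting by approaching the pad.

```bash
cat >> h.py <<'E'
YAW=-.08; O=np.array([.478,-.2197]); U=np.array([np.cos(YAW),np.sin(YAW)]); V=np.array([-U[1],U[0]])
def tr(x,y,z): return np.r_[O+U*x/1e3+V*y/1e3,z/1e3]
def totray(p): d=np.asarray(p)[:2]-O; return np.round(np.r_[d@U*1e3,d@V*1e3,p[2]*1e3],1)
def st():
    s=sense();f=np.array(s["ft_force"]); print("tray",totray(s["eef_pos"]),"Fx,Fy,Fz",np.round([f[:2]@U,f[:2]@V,f[2]],1),"rot err",s["orientation"],"grip",round(s["grip_width"]*94,1),s["gripper_force"],"t",s["t"])
E
python3 -c "
from h import *
st();plan(tr(40,-108,210),YAW);plan(tr(40,-108,12),YAW)"
```

```text
tray [ 12.4   8.8 210.4] Fx,Fy,Fz [-0.2  0.4  0.5] rot err [-3.1388  0.1309  0.0001] grip 64.5 0.0 t 1.975
shift [ 28.  116.7   0.4] turn [-0.      0.0001 -0.0034] t 1.975
shift [ 28.  116.7 198.4] turn [-0.      0.0001 -0.0034] t 1.975
```

```bash
python3 -m inch '[[255,9.3,39,0,0,0,-0.0034],[255,9.3,39,0,0,0,0],[255,9.3,39,30,0,0,0],[255,0,0,42,0,0,0],[255,0,0,42,0,0,0]]' && python3 -m inch '[[255,0,0,42,0,0,0],[255,0,0,42,0,0,0],[255,0,0,0,0,0,0],[255,0,0,0,0,0,0]]'; python3 -c "
from h import *
st()"
```

```text
t: 2.6
eef_pos: [0.5089, -0.3312, 0.095]
orientation: [-3.139, 0.128, 0.0]
ft_force: [1.0, -0.2, -0.6]
grip_width: 0.191
gripper_force: 0.0
t: 3.1
eef_pos: [0.5099, -0.3313, 0.0142]
orientation: [3.138, -0.128, 0.003]
ft_force: [0.9, 0.2, 0.9]
grip_width: 0.005
gripper_force: 0.0
tray [  40.7 -108.7   14.2] Fx,Fy,Fz [0.9 0.3 0.9] rot err [ 3.1379 -0.1276  0.0025] grip 0.4 0.0 t 3.1
```

```bash
python3 -m inch '[[255,0,-6,0,0,0,0],[255,0,-5,0,0,0,0],[255,0,-5,0,0,0,0],[255,0,-5,0,0,0,0],[255,0,0,0,0,0,0]]' ; python3 -c "
from h import *
st()";  python3 -m inch '[[255,0,-3,0,0,0,0],[255,0,-3,0,0,0,0],[255,0,0,0,0,0,0]]'; python3 -c "
from h import *
st()"
```

```text
t: 3.72
eef_pos: [0.5113, -0.3101, 0.0132]
orientation: [3.138, -0.128, 0.002]
ft_force: [-0.1, -4.6, 3.2]
grip_width: 0.004
gripper_force: 2.3
tray [ 40.4 -87.4  13.2] Fx,Fy,Fz [ 0.2 -4.6  3.2] rot err [ 3.1378 -0.1279  0.0019] grip 0.3 2.2576604783535004 t 3.725
t: 4.1
eef_pos: [0.5117, -0.3042, 0.0128]
orientation: [3.138, -0.128, 0.001]
ft_force: [0.5, -5.1, 3.8]
grip_width: 0.007
gripper_force: 2.4
tray [ 40.3 -81.5  12.8] Fx,Fy,Fz [ 0.9 -5.1  3.8] rot err [ 3.1383 -0.1284  0.0013] grip 0.7 2.395262271165848 t 4.1
```

```bash
python3 -m inch '[[255,0,-2.5,0,0,0,0],[255,0,-2.5,0,0,0,0],[255,0,0,0,0,0,0]]'; for i in 1 ; do python3 -c "
from h import *
st()";done; python3 -m inch '[[255,0,-2,0,0,0,0],[255,0,-1,0,0,0,0],[255,0,0,0,0,0,0]]'; python3 -c "
from h import *
st()"
```

```text
t: 4.47
eef_pos: [0.512, -0.2993, 0.0128]
orientation: [3.138, -0.128, 0.001]
ft_force: [0.3, -5.1, 3.2]
grip_width: 0.004
gripper_force: 2.9
tray [ 40.3 -76.7  12.8] Fx,Fy,Fz [ 0.7 -5.1  3.2] rot err [ 3.1382 -0.1285  0.0012] grip 0.4 2.8739865124225616 t 4.475
t: 4.85
eef_pos: [0.5123, -0.2965, 0.0128]
orientation: [3.138, -0.129, 0.001]
ft_force: [0.5, -6.2, 3.7]
grip_width: 0.004
gripper_force: 3.1
tray [ 40.3 -73.8  12.8] Fx,Fy,Fz [ 1.  -6.2  3.7] rot err [ 3.1381 -0.1287  0.0013] grip 0.4 3.092370852828026 t 4.85
```

```bash
python3 -m inch '[[255,0,-1.5,0,0,0,0],[255,0,-1,0,0,0,0],[255,0,0,0,0,0,0]]'; python3 -c "
from h import *
st()"; python3 -m inch '[[255,0,-1,0,0,0,0],[255,0,-1,0,0,0,0],[255,0,0,0,0,0,0]]'; python3 -c "
from h import *
st()"
```

```text
t: 5.22
eef_pos: [0.5125, -0.2941, 0.0128]
orientation: [3.138, -0.129, 0.001]
ft_force: [0.9, -6.5, 3.2]
grip_width: 0.006
gripper_force: 3.4
tray [ 40.3 -71.4  12.8] Fx,Fy,Fz [ 1.4 -6.4  3.2] rot err [ 3.1379 -0.1286  0.0014] grip 0.5 3.444425091147423 t 5.225
t: 5.6
eef_pos: [0.5126, -0.2924, 0.0128]
orientation: [3.137, -0.129, 0.002]
ft_force: [-0.7, -8.9, 2.3]
grip_width: 0.006
gripper_force: 4.5
tray [ 40.3 -69.7  12.8] Fx,Fy,Fz [ 0.  -8.9  2.3] rot err [ 3.1375 -0.1288  0.0016] grip 0.6 4.457676708698273 t 5.6
```

```bash
python3 -m inch '[[255,0,-1,0,0,0,0],[255,0,0,0,0,0,0],[255,0,0,0,0,0,0]]'; python3 -c "
from h import *
st()"; python3 -m inch '[[255,0,6,0,0,0,0],[255,0,15,0,0,0,0],[80,0,0,-45,0,0,0],[80,0,0,-50,0,0,0],[80,0,0,-50,0,0,0]]'; python3 -m inch '[[80,0,0,-40,0,0,0],[80,0,0,0,0,0,0]]' 20;  python3 -c "
from h import *
st()
a=np.array([-.5*np.cos(.296),-.5*np.sin(.296),.866]);p=np.array([.53,.0837,.1])+.1*a;print(p);plan(p,.296,.5236); plan(p,.296)"
```

```text
t: 5.98
eef_pos: [0.5127, -0.2916, 0.0128]
orientation: [3.137, -0.129, 0.002]
ft_force: [0.1, -10.4, 3.7]
grip_width: 0.006
gripper_force: 4.9
tray [ 40.3 -68.9  12.8] Fx,Fy,Fz [  0.9 -10.3   3.7] rot err [ 3.1373 -0.1289  0.0016] grip 0.5 4.936109930276871 t 5.975
t: 6.6
eef_pos: [0.5103, -0.3114, 0.1585]
orientation: [-3.138, 0.129, 0.002]
ft_force: [1.2, 0.0, 0.1]
grip_width: 0.289
gripper_force: 0.0
t: 6.85
eef_pos: [0.5115, -0.3121, 0.2002]
orientation: [3.137, -0.128, 0.006]
ft_force: [0.7, -0.1, -1.4]
grip_width: 0.501
gripper_force: 0.0
tray [ 40.7 -89.4 200.2] Fx,Fy,Fz [ 0.7 -0.1 -1.4] rot err [ 3.1371 -0.1284  0.0058] grip 47.1 0.0 t 6.85
[0.4822 0.0691 0.1866]
shift [ -60.4 -377.6   12.7] turn [ 0.1012  0.5139 -0.3684] t 6.85
shift [ -60.4 -377.6   12.7] turn [ 0.0024 -0.0034 -0.3778] t 6.85
```

```bash
python3 -m inch '[[80,-7.5,-47,0,0,0,0],[80,-7.5,-47,0,0,0,0],[80,-7.5,-47,0,0,0,0],[80,-7.5,-47,0,0,0,0],[80,-7.5,-47,0,0,0,0]]'; python3 -m inch '[[80,-7.5,-47,0,0,0,0],[80,-7.5,-48,0,0,0,0],[80,-7.5,-48,6,0,0,0],[80,0,0,0,0,0,-0.126],[80,0,0,0,0,0,-0.126]]' && python3 -m inch '[[80,0,0,0,0,0,-0.126],[80,0,0,0,0,0.175,0],[80,0,0,0,0,0.175,0],[80,0,0,0,0,0.174,0],[80,0,0,0,0,0,0]]'
python3 - <<'E'
from h import *
plan([.4822,.0691,.1866],.296,.5236)
w=snapshot("wrist"); cv2.imwrite("pics/w2.png",w["pixels"])
for ce,st_,b in blobs(w,"green",200):
    c=max(cv2.findContours(b.astype(np.uint8),0,2)[0],key=cv2.contourArea)
    W=cast(w,c.reshape(-1,2),.1)[:,:2]; print(ce,st_,cast(w,ce,.1)[0])
E
```

```text
t: 7.48
eef_pos: [0.4917, -0.0726, 0.1959]
orientation: [-3.138, 0.129, 0.004]
ft_force: [1.0, -0.0, -0.2]
grip_width: 0.69
gripper_force: 0.0
t: 8.1
eef_pos: [0.4812, 0.0707, 0.1898]
orientation: [-3.129, -0.275, 0.005]
ft_force: [0.7, 0.1, -0.2]
grip_width: 0.689
gripper_force: 0.0
t: 8.72
eef_pos: [0.4799, 0.0697, 0.1895]
orientation: [-2.932, -0.435, -0.781]
ft_force: [0.0, 0.5, 0.9]
grip_width: 0.686
gripper_force: 0.0
shift [0.3 1.3 3.5] turn [-0.0005  0.0029 -0.0013] t 8.725
[268.7087 200.7034] [250 181  36  43 745] [0.5144 0.1263 0.1   ]
[362.1892 199.9622] [345 181  37  42 740] [0.5404 0.0432 0.1   ]
```

View pics/w2.png

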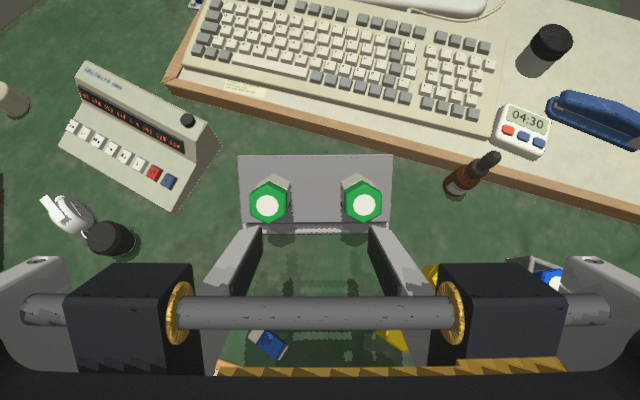

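The wrist view, looking along the pots' axes, shows the lids at about (268,205) and (363,205), symmetric about the tool. The stand's edges lie parallel to the picture, which confirms the yaw. The white discs give the lid centres.

Run:
```python
from h import *
def whites(s,lo):
    m=cv2.inRange(cv2.cvtColor(s["pixels"],cv2.COLOR_BGR2HSV),np.array((0,0,200)),np.array((180,40,255)))
    out=[]
    for ce,st_,b in blobs(s,"green",lo):
        x,y,w,h=st_[:4]; sub=np.zeros_like(m); sub[y:y+h,x:x+w]=m[y:y+h,x:x+w]
        n,l,sts,c=cv2.connectedComponentsWithStats(sub); i=1+sts[1:,4].argmax(); out.append(c[i])
    return sorted(out,key=lambda c:c[0])
w=snapshot("wrist");t=snapshot("top")
a=whites(w,200);b=[c for c in whites(t,50) if 230<c[0]<320 and 150<c[1]<200]
print(a,b)
M=lambda s:np.c_[s["R"],np.array(s["t"]).ravel()]
und=lambda s,p:cv2.undistortPoints(np.array(p).reshape(-1,1,2),np.array(s["camera_matrix"]),np.array(s["dist"])).reshape(-1,2).T
X=cv2.triangulatePoints(M(w),M(t),und(w,a),und(t,b)); print("tri",(X[:3]/X[3]).T)
P=cast(w,a,.1);print("wrist",P);print("top",cast(t,b,.1)); d=P[0]-P[1];print(np.linalg.norm(d),"yaw",np.arctan2(-d[0],d[1]))
```

```text
[array([266.6839, 206.7443]), array([363.2543, 205.9057])] [array([256.8627, 183.9216]), array([294.0577, 173.1731])]
tri [[0.5052 0.1212 0.1234]
 [0.5378 0.04   0.0936]]
wrist [[0.5097 0.1266 0.1   ]
 [0.5367 0.0409 0.1   ]]
top [[0.5095 0.1251 0.1   ]
 [0.5358 0.0391 0.1   ]]
0.08983975836800226 yaw 0.3045539066606964
```

```bash
python3 -c "
from h import *
a=-pose(.30,.5236)[:,2]
L=np.array([.5363,.0402,.1]);plan(L+.03*a,.3,.5236);plan(L-.0388*a,.3,.5236)"
```

```text
shift [-8.5 44.6 70.6] turn [ 0.0015  0.0023 -0.0033] t 8.875
shift [ -8.3  44.5 139.4] turn [ 0.0015  0.0023 -0.0033] t 8.875
```

```bash
python3 -m inch '[[80,-8.5,22,0,0,0,-0.003],[80,0,22.5,35,0,0,0],[80,0,0,35,0,0,0],[80,0,0,0,0,0,0]]'; python3 -m inch '[[80,0,0,25,0,0,0],[80,0,0,25,0,0,0],[80,0,0,19,0,0,0],[80,0,0,0,0,0,0]]';python3 -c "
from h import *
a=-pose(.30,.5236)[:,2]
L=np.array([.5363,.0402,.1]);plan(L-.0388*a,.3,.5236);st()"
```

```text
t: 9.38
eef_pos: [0.5213, 0.0363, 0.1244]
orientation: [-2.931, -0.442, -0.777]
ft_force: [0.5, 0.5, 0.3]
grip_width: 0.685
gripper_force: 0.0
t: 9.88
eef_pos: [0.5545, 0.0464, 0.0671]
orientation: [-2.93, -0.443, -0.784]
ft_force: [-0.1, -0.6, -0.4]
grip_width: 0.687
gripper_force: 0.0
shift [-0.2  0.6  0.7] turn [0.0004 0.0009 0.0005] t 9.875
tray [ 55.  271.4  67.1] Fx,Fy,Fz [-0.1 -0.6 -0.4] rot err [-2.9295 -0.4433 -0.7838] grip 64.5 0.0 t 9.875
```

```bash
python3 -m inch '[[150,0,0,0,0,0,0],[200,0,0,0,0,0,0],[255,0,0,0,0,0,0],[255,0,0,0,0,0,0],[255,0,0,0,0,0,0]]' 20; python3 -c "
from h import *
st()"; python3 -m inch '[[255,0,0,-10,0,0,0],[255,0,0,-25,0,0,0],[255,0,0,-35,0,0,0],[255,0,0,-35,0,0,0],[255,0,0,0,0,0,0]]'; python3 -c "
from h import *
st()"
```

```text
t: 10.5
eef_pos: [0.5547, 0.0457, 0.0674]
orientation: [-2.93, -0.442, -0.788]
ft_force: [-2.9, -1.9, 7.5]
grip_width: 0.357
gripper_force: 20.0
tray [ 55.2 270.7  67.4] Fx,Fy,Fz [-2.8 -2.1  7.5] rot err [-2.9303 -0.4415 -0.7878] grip 33.5 19.988158643245697 t 10.5
t: 11.12
eef_pos: [0.5041, 0.0303, 0.1598]
orientation: [-2.93, -0.442, -0.791]
ft_force: [-0.7, 0.3, -1.8]
grip_width: 0.359
gripper_force: 20.0
tray [  6.  251.3 159.8] Fx,Fy,Fz [-0.7  0.2 -1.8] rot err [-2.9301 -0.4417 -0.791 ] grip 33.8 19.99897062778473 t 11.125
```

```bash
python3 -m inch '[[255,0,0,-15,0,0,0],[255,0,0,0,0,-0.175,0],[255,0,0,0,0,-0.175,0],[255,0,0,0,0,-0.174,0],[255,0,0,0,0,0,0.127]]'; python3 -m inch '[[255,0,0,0,0,0,0.127],[255,0,0,0,0,0,0.126],[255,0,0,0,0,0,0]]'; python3 -c "
from h import *
st();plan(tr(-15,35,150),YAW)"
```

```text
t: 11.75
eef_pos: [0.4975, 0.0288, 0.1696]
orientation: [3.128, 0.267, -0.008]
ft_force: [0.0, 0.6, -1.6]
grip_width: 0.363
gripper_force: 20.0
t: 12.12
eef_pos: [0.4967, 0.0284, 0.1702]
orientation: [3.138, -0.126, -0.002]
ft_force: [0.0, -0.1, -0.8]
grip_width: 0.361
gripper_force: 20.0
tray [ -1.2 248.8 170.2] Fx,Fy,Fz [ 0.1 -0.1 -0.8] rot err [ 3.1375 -0.1262 -0.0018] grip 33.9 19.99948561191559 t 12.125
shift [-13.7 213.8  20.6] turn [ 0.0016  0.0011 -0.0004] t 12.125
```

```bash
python3 -m inch '[[255,-2.7,42.8,0,0,0,0],[255,-2.7,42.8,0,0,0,0],[255,-2.7,42.8,0,0,0,0],[255,-2.7,42.7,0,0,0,0],[255,-2.7,42.7,0,0,0,0]]'; python3 -m inch '[[255,0,0,20,0.0016,0,0],[255,0,0,45,0,0,0],[255,0,0,45,0,0,0],[255,0,0,20,0,0,0],[255,0,0,0,0,0,0]]'; python3 -c "
from h import *
st();plan(tr(-15,35,26),YAW)"
```

```text
t: 12.75
eef_pos: [0.4656, -0.1849, 0.1708]
orientation: [3.138, -0.122, -0.0]
ft_force: [0.4, 0.9, -0.8]
grip_width: 0.361
gripper_force: 20.0
t: 13.38
eef_pos: [0.4653, -0.1832, 0.0397]
orientation: [-3.138, 0.124, 0.004]
ft_force: [0.9, 0.3, -0.3]
grip_width: 0.359
gripper_force: 20.0
tray [-15.5  35.4  39.7] Fx,Fy,Fz [ 0.9  0.4 -0.3] rot err [-3.1376  0.1236  0.0042] grip 33.8 19.998899102211 t 13.375
shift [ 0.6  0.4 13.7] turn [-0.0015  0.0028  0.0013] t 13.375
```

```bash
python3 -m inch '[[255,0.6,0,6,0,0.002,0],[255,0,0,5,0,0,0],[255,0,0,1.5,0,0,0],[255,0,0,0,0,0,0]]'; python3 -c "
from h import *
st()";  python3 -m inch '[[255,0,0,1,0,0,0],[255,0,0,0,0,0,0]]'; python3 -c "
from h import *
st()"
```

```text
t: 13.88
eef_pos: [0.4669, -0.1837, 0.0287]
orientation: [-3.139, 0.127, -0.004]
ft_force: [0.0, -0.2, -1.1]
grip_width: 0.361
gripper_force: 20.0
tray [-13.9  35.   28.7] Fx,Fy,Fz [ 0.1 -0.2 -1.1] rot err [-3.139   0.1274 -0.0043] grip 34.0 19.998978674411774 t 13.875
t: 14.12
eef_pos: [0.4669, -0.1837, 0.0276]
orientation: [-3.139, 0.128, -0.004]
ft_force: [0.7, 0.4, -0.9]
grip_width: 0.364
gripper_force: 20.0
tray [-14.   35.   27.6] Fx,Fy,Fz [ 0.7  0.5 -0.9] rot err [-3.1389  0.1275 -0.0041] grip 34.2 19.998947381973267 t 14.125
```

```bash
python3 -m inch '[[255,0,0,1,0,0,0],[255,0,0,0,0,0,0]]';  python3 -m inch '[[255,0,0,1,0,0,0],[255,0,0,0,0,0,0]]'; python3 -c "
from h import *
st()"
```

```text
t: 14.38
eef_pos: [0.4672, -0.1838, 0.0273]
orientation: [3.139, -0.127, 0.005]
ft_force: [-1.0, 1.3, 8.1]
grip_width: 0.366
gripper_force: 20.0
t: 14.62
eef_pos: [0.4678, -0.1838, 0.0268]
orientation: [3.139, -0.128, 0.008]
ft_force: [-0.4, 3.6, 12.8]
grip_width: 0.36
gripper_force: 20.0
tray [-13.   34.9  26.8] Fx,Fy,Fz [-0.7  3.5 12.8] rot err [ 3.1385 -0.1275  0.0076] grip 33.8 20.001888871192932 t 14.625
```

```bash
python3 -m inch '[[200,0,0,-1,0,0,0],[140,0,0,0,0,0,0],[110,0,0,0,0,0,0],[110,0,0,0,0,0,0]]';python3 -m inch '[[110,0,0,-10,0,0,0],[110,0,0,-30,0,0,0],[110,0,0,-35,0,0,0],[217,-40,0,0,0,0,0],[217,0,0,0,0,0,0]]';  python3 -c "
from h import *
st();plan(tr(-52,35,13),YAW)"
```

```text
t: 15.12
eef_pos: [0.4668, -0.1837, 0.0264]
orientation: [-3.139, 0.128, -0.004]
ft_force: [-0.2, -0.1, 0.3]
grip_width: 0.565
gripper_force: 0.0
t: 15.75
eef_pos: [0.4255, -0.1803, 0.1024]
orientation: [3.139, -0.128, 0.005]
ft_force: [-0.2, 0.6, 0.4]
grip_width: 0.393
gripper_force: 0.0
tray [-55.4  35.1 102.4] Fx,Fy,Fz [-0.3  0.5  0.4] rot err [ 3.1388 -0.1284  0.0047] grip 36.9 0.0 t 15.75
shift [ 3.2  0.1 89.4] turn [ 0.0001 -0.003  -0.0018] t 15.75
```

```bash
python3 -m inch '[[217,3,0,30,0,-0.002,0],[217,0,0,30,0,0,0],[217,0,0,29,0,0,0],[217,0,0,0,0,0,0]]';  python3 -c "
from h import *
st()"; python3 -m inch '[[217,6,0,0,0,0,0],[217,6,0,0,0,0,0],[217,6,0,0,0,0,0],[217,6,0,0,0,0,0],[217,0,0,0,0,0,0]]';  python3 -c "
from h import *
st()
"
```

```text
t: 16.25
eef_pos: [0.4294, -0.1803, 0.0114]
orientation: [-3.137, 0.127, 0.004]
ft_force: [0.0, -0.2, 0.6]
grip_width: 0.151
gripper_force: 0.0
tray [-51.6  35.4  11.4] Fx,Fy,Fz [ 0.1 -0.2  0.6] rot err [-3.1375  0.1275  0.0035] grip 14.2 0.0 t 16.25
t: 16.88
eef_pos: [0.4543, -0.1827, 0.0126]
orientation: [-3.139, 0.127, -0.002]
ft_force: [-0.5, 0.3, -0.4]
grip_width: 0.15
gripper_force: 0.0
tray [-26.6  35.   12.6] Fx,Fy,Fz [-0.6  0.3 -0.4] rot err [-3.139   0.1271 -0.0015] grip 14.1 0.0 t 16.875
```

```bash
python3 -m inch '[[217,4,0,0,0,0,0],[217,4,0,0,0,0,0],[217,3,0,0,0,0,0],[217,0,0,0,0,0,0]]';  python3 -c "
from h import *
st()"; python3 -m inch '[[217,2,0,0,0,0,0],[217,0,0,0,0,0,0]]';  python3 -m inch '[[217,1,0,0,0,0,0],[217,0,0,0,0,0,0]]';   python3 -c "
from h import *
st()
"
```

```text
t: 17.38
eef_pos: [0.465, -0.1835, 0.0125]
orientation: [-3.139, 0.127, -0.001]
ft_force: [0.5, -0.3, 0.2]
grip_width: 0.147
gripper_force: 0.0
tray [-15.9  35.   12.5] Fx,Fy,Fz [ 0.5 -0.3  0.2] rot err [-3.1388  0.1274 -0.0011] grip 13.8 0.0 t 17.375
t: 17.62
eef_pos: [0.4668, -0.1837, 0.0125]
orientation: [-3.139, 0.127, -0.001]
ft_force: [0.8, -0.6, -0.2]
grip_width: 0.147
gripper_force: 0.0
t: 17.88
eef_pos: [0.4675, -0.1837, 0.0125]
orientation: [-3.139, 0.127, 0.0]
ft_force: [-3.5, -0.0, 1.1]
grip_width: 0.15
gripper_force: 1.5
tray [-13.3  35.   12.5] Fx,Fy,Fz [-3.5 -0.3  1.1] rot err [-3.1387  0.1275  0.0001] grip 14.1 1.503200763836503 t 17.875
```

```bash
python3 -m inch '[[217,1,0,0,0,0,0],[217,0,0,0,0,0,0]]';  python3 -m inch '[[217,1,0,0,0,0,0],[217,0,0,0,0,0,0]]';   python3 -c "
from h import *
st()
"
```

```text
t: 18.12
eef_pos: [0.468, -0.1838, 0.0124]
orientation: [-3.139, 0.127, 0.002]
ft_force: [-7.7, -0.3, 4.6]
grip_width: 0.142
gripper_force: 3.8
t: 18.38
eef_pos: [0.4687, -0.1839, 0.0124]
orientation: [-3.138, 0.127, 0.003]
ft_force: [-10.2, -0.4, 6.1]
grip_width: 0.149
gripper_force: 5.0
tray [-12.1  35.   12.4] Fx,Fy,Fz [-10.2  -1.3   6.1] rot err [-3.1384  0.1275  0.0031] grip 14.0 5.012042261660099 t 18.375
```

```bash
python3 -m inch '[[217,1,0,0,0,0,0],[217,0,0,0,0,0,0]]';  python3 -m inch '[[217,1,0,0,0,0,0],[217,0,0,0,0,0,0]]';   python3 -c "
from h import *
st()
"
```

```text
t: 18.62
eef_pos: [0.4692, -0.1839, 0.0123]
orientation: [-3.138, 0.127, 0.005]
ft_force: [-14.4, -0.3, 9.5]
grip_width: 0.15
gripper_force: 7.3
t: 18.88
eef_pos: [0.4694, -0.184, 0.0123]
orientation: [-3.138, 0.127, 0.008]
ft_force: [-21.6, -0.8, 14.2]
grip_width: 0.146
gripper_force: 10.7
tray [-11.4  34.9  12.3] Fx,Fy,Fz [-21.4  -2.5  14.2] rot err [-3.1379  0.1274  0.0079] grip 13.8 10.744686909019947 t 18.875
```

```bash
python3 -m inch '[[217,-6,0,0,0,0,0],[217,-25,0,0,0,0,0],[217,0,0,-45,0,0,0],[80,0,0,-50,0,0,0],[80,0,0,-50,0,0,0]]';python3 -m inch '[[80,20,10,-50,0,0,0],[80,20,10,0,0,0,0],[80,0,0,0,0,0,0]]'
cat >> h.py <<'E'
def look(name=None):
    w=snapshot("wrist")
    for col in("blue","green"):
        for ce,st_,b in blobs(w,col,200):
            c=max(cv2.findContours(b.astype(np.uint8),0,2)[0],key=cv2.contourArea)
            W=cast(w,c.reshape(-1,2),.064)[:,:2].astype(np.float32)
            print(col,"circle",totray(np.r_[cv2.minEnclosingCircle(W)[0],.064])[:2],round(cv2.minEnclosingCircle(W)[1]*1e3,1))
    for ce,st_,b in blobs(w,"orange",100): print("orange",totray(cast(w,ce,.048)[0]))
    if name: cv2.imwrite(name,w["pixels"])
E
python3 -c "
from h import *
st();look('pics/w3.png')
a=-pose(.30,.5236)[:,2]
L=np.array([.5096,.126,.1]);plan(L+.03*a,.3,.5236);plan(L-.0388*a,.3,.5236)"
```

```text
t: 19.5
eef_pos: [0.4408, -0.1815, 0.1592]
orientation: [-3.139, 0.128, -0.002]
ft_force: [-0.2, -0.2, 0.5]
grip_width: 0.327
gripper_force: 0.0
t: 19.88
eef_pos: [0.4795, -0.205, 0.2073]
orientation: [-3.139, 0.128, -0.002]
ft_force: [-0.1, 0.5, -0.4]
grip_width: 0.644
gripper_force: 0.0
tray [  0.3  14.7 207.3] Fx,Fy,Fz [-0.1  0.5 -0.4] rot err [-3.1388  0.1278 -0.0016] grip 60.5 0.0 t 19.875
blue circle [42.2 18.3] 50.6
blue circle [-93.8 261.6] 14.4
green circle [14.1 35.4] 17.8
green circle [  1.4 362.9] 17.7
shift [  -9.9 -326.4   81.1] turn [ 0.0991  0.5173 -0.3726] t 19.925
shift [  22.  -339.1  140.6] turn [ 0.0991  0.5173 -0.3726] t 19.925
```

```bash
python3 -m inch '[[80,-2,-47,0,0,0,0],[80,-2,-47,0,0,0,0],[80,-2,-47,0,0,0,0],[80,-2,-47,0,0,0,0],[80,-2,-47,0,0,0,0]]'; python3 -m inch '[[80,0,-47,0,0,0,0],[80,0,-44,0,0,0,0],[80,0,0,0,0,0,-0.127],[80,0,0,0,0,0,-0.127],[80,0,0,0,0,0,-0.126]]' && python3 -m inch '[[80,0,0,0,0,0.175,0],[80,0,0,0,0,0.175,0],[80,0,0,0,0,0.174,0],[80,0,0,0,0,0,0]]'
python3 -c "
from h import *
a=-pose(.30,.5236)[:,2]
L=np.array([.5096,.126,.1]);plan(L+.03*a,.3,.5236);plan(L-.0388*a,.3,.5236)"
```

```text
t: 20.55
eef_pos: [0.487, 0.0319, 0.207]
orientation: [-3.139, 0.127, 0.0]
ft_force: [1.0, -0.3, -0.4]
grip_width: 0.685
gripper_force: 0.0
t: 21.18
eef_pos: [0.4945, 0.1211, 0.2069]
orientation: [-3.105, -0.475, 0.001]
ft_force: [-1.1, -0.7, 0.8]
grip_width: 0.688
gripper_force: 0.0
t: 21.68
eef_pos: [0.4931, 0.1205, 0.2063]
orientation: [-2.93, -0.44, -0.784]
ft_force: [0.8, 0.1, -0.7]
grip_width: 0.686
gripper_force: 0.0
shift [-38.1  -0.3  70.8] turn [ 0.0004  0.0009 -0.0016] t 21.675
shift [-38.   -0.3 139.6] turn [ 0.0004  0.0009 -0.0016] t 21.675
```

```bash
python3 -m inch '[[80,-38,0,0,0,0,0],[80,0,0,40,0,0,0],[80,0,0,31,0,0,0],[80,0,0,0,0,0,0]]'; python3 -m inch '[[80,0,0,25,0,0,0],[80,0,0,25,0,0,0],[80,0,0,19,0,0,0],[80,0,0,0,0,0,0]]';python3 -c "
from h import *
a=-pose(.30,.5236)[:,2]
L=np.array([.5096,.126,.1]);plan(L-.0388*a,.3,.5236);st()"
```

```text
t: 22.18
eef_pos: [0.4977, 0.122, 0.1253]
orientation: [-2.931, -0.442, -0.777]
ft_force: [-0.1, -0.4, -0.1]
grip_width: 0.685
gripper_force: 0.0
t: 22.68
eef_pos: [0.531, 0.1321, 0.0674]
orientation: [-2.929, -0.442, -0.783]
ft_force: [0.5, -0.3, 0.5]
grip_width: 0.688
gripper_force: 0.0
shift [-3.  -0.4 -0.5] turn [-0.0003  0.0012 -0.0008] t 22.675
tray [ 24.7 354.9  67.4] Fx,Fy,Fz [ 0.6 -0.2  0.5] rot err [-2.9291 -0.4416 -0.7827] grip 64.7 0.0 t 22.675
```

```bash
python3 -m inch '[[150,0,0,0,0,0,0],[200,0,0,0,0,0,0],[255,0,0,0,0,0,0],[255,0,0,0,0,0,0],[255,0,0,0,0,0,0]]' 20; python3 -c "
from h import *
st()"; python3 -m inch '[[255,0,0,-10,0,0,0],[255,0,0,-25,0,0,0],[255,0,0,-35,0,0,0],[255,0,0,-45,0,0,0],[255,0,0,0,0,0,0]]'; python3 -c "
from h import *
st()"
```

```text
t: 23.3
eef_pos: [0.5312, 0.132, 0.0678]
orientation: [-2.928, -0.441, -0.787]
ft_force: [-2.9, -1.1, 7.1]
grip_width: 0.359
gripper_force: 20.0
tray [ 24.9 354.8  67.8] Fx,Fy,Fz [-2.8 -1.3  7.1] rot err [-2.9285 -0.4409 -0.7873] grip 33.7 19.997571214917116 t 23.3
t: 23.92
eef_pos: [0.4759, 0.1147, 0.1699]
orientation: [-2.927, -0.441, -0.793]
ft_force: [0.4, 0.3, -0.6]
grip_width: 0.361
gripper_force: 20.0
tray [-28.8 333.2 169.9] Fx,Fy,Fz [ 0.4  0.3 -0.6] rot err [-2.9274 -0.4407 -0.7935] grip 34.0 19.99905673066678 t 23.925
```

```bash
python3 -m inch '[[255,0,0,0,0,-0.175,0],[255,0,0,0,0,-0.175,0],[255,0,0,0,0,-0.174,0],[255,0,0,0,0,0,0.127],[255,0,0,0,0,0,0.127]]'; python3 -m inch '[[255,0,0,0,0,0,0.126],[255,0,0,0,0,0,0]]'; python3 -c "
from h import *
st();plan(tr(-20,1,150),YAW)"
```

```text
t: 24.55
eef_pos: [0.4759, 0.115, 0.1653]
orientation: [3.141, 0.064, -0.003]
ft_force: [-0.5, -0.1, -0.2]
grip_width: 0.364
gripper_force: 20.0
t: 24.8
eef_pos: [0.4758, 0.1148, 0.1659]
orientation: [3.139, -0.126, -0.002]
ft_force: [-0.5, -1.1, -1.1]
grip_width: 0.359
gripper_force: 20.0
tray [-29.  333.3 165.9] Fx,Fy,Fz [-0.4 -1.1 -1.1] rot err [ 3.1388 -0.1264 -0.0017] grip 33.8 19.99979015919962 t 24.8
shift [  9.2 332.3  16. ] turn [ 0.0003  0.001  -0.0005] t 24.8
```

```bash
python3 -m inch '[[255,1.3,47.5,0,0,0,0],[255,1.3,47.5,0,0,0,0],[255,1.3,47.5,0,0,0,0],[255,1.3,47.5,0,0,0,0],[255,1.3,47.5,0,0,0,0]]'; python3 -m inch '[[255,1.3,47.5,0,0,0,0],[255,1.3,47.3,0,0,0,0],[255,0,0,36,0,0,0],[255,0,0,45,0,0,0],[255,0,0,45,0,0,0]]'; python3 -m inch '[[255,0,0,8,0,0,0],[255,0,0,0,0,0,0]]';python3 -c "
from h import *
st();plan(tr(-20,1,27),YAW)"
```

```text
t: 25.42
eef_pos: [0.4628, -0.1238, 0.1664]
orientation: [-3.139, 0.122, 0.0]
ft_force: [-0.1, -0.5, -1.3]
grip_width: 0.358
gripper_force: 20.0
t: 26.05
eef_pos: [0.4579, -0.217, 0.0391]
orientation: [-3.139, 0.122, -0.0]
ft_force: [-0.3, 0.1, -0.5]
grip_width: 0.361
gripper_force: 20.0
t: 26.3
eef_pos: [0.4585, -0.2171, 0.0334]
orientation: [-3.139, 0.125, -0.001]
ft_force: [-0.8, -0.1, -0.1]
grip_width: 0.364
gripper_force: 20.0
tray [-19.7   1.1  33.4] Fx,Fy,Fz [-0.8 -0.1 -0.1] rot err [-3.1389  0.1253 -0.0008] grip 34.2 19.999087053074618 t 26.3
shift [-0.3  0.1  6.4] turn [-0.0002 -0.0005  0.0002] t 26.3
```

```bash
python3 -m inch '[[255,0,0,3.5,0,0,0],[255,0,0,1,0,0,0],[255,0,0,0,0,0,0]]';  python3 -m inch '[[255,0,0,1,0,0,0],[255,0,0,0,0,0,0]]'; python3 -m inch '[[255,0,0,1,0,0,0],[255,0,0,0,0,0,0]]'; python3 -c "
from h import *
st()"
```

```text
t: 26.68
eef_pos: [0.4584, -0.217, 0.0288]
orientation: [3.139, -0.127, 0.002]
ft_force: [-0.3, 0.3, -1.2]
grip_width: 0.359
gripper_force: 20.0
t: 26.92
eef_pos: [0.4582, -0.217, 0.0274]
orientation: [-3.139, 0.127, -0.001]
ft_force: [-0.2, -0.1, -1.8]
grip_width: 0.362
gripper_force: 20.0
t: 27.18
eef_pos: [0.4582, -0.217, 0.0262]
orientation: [-3.139, 0.128, -0.001]
ft_force: [0.1, -0.1, -1.2]
grip_width: 0.357
gripper_force: 20.0
tray [-20.    1.2  26.2] Fx,Fy,Fz [ 0.1 -0.1 -1.2] rot err [-3.1388  0.1275 -0.0007] grip 33.5 19.9990921132121 t 27.175
```

```bash
python3 -m inch '[[255,0,0,1,0,0,0],[255,0,0,0,0,0,0]]'; python3 -m inch '[[255,0,0,1,0,0,0],[255,0,0,0,0,0,0]]'; python3 -c "
from h import *
st()"
```

```text
t: 27.42
eef_pos: [0.4585, -0.217, 0.0259]
orientation: [-3.139, 0.128, -0.002]
ft_force: [-1.7, 2.0, 7.7]
grip_width: 0.362
gripper_force: 20.0
t: 27.68
eef_pos: [0.459, -0.2171, 0.0255]
orientation: [3.139, -0.127, 0.004]
ft_force: [-0.5, 3.0, 12.7]
grip_width: 0.353
gripper_force: 20.0
tray [-19.1   1.1  25.5] Fx,Fy,Fz [-0.8  2.9 12.7] rot err [ 3.1387 -0.1275  0.004 ] grip 33.2 20.001972863865376 t 27.675
```

```bash
python3 -m inch '[[200,0,0,-1,0,0,0],[140,0,0,0,0,0,0],[120,0,0,0,0,0,0],[120,0,0,0,0,0,0]]';python3 -m inch '[[120,0,0,-10,0,0,0],[120,0,0,-30,0,0,0],[120,0,0,-37,0,0,0],[217,-39,0,0,0,0,0],[217,0,0,0,0,0,0]]'; python3 -m inch '[[217,0,0,25,0,0,0],[217,0,0,30,0,0,0],[217,0,0,30,0,0,0],[217,0,0,5,0,0,0],[217,0,0,0,0,0,0]]';  python3 -c "
from h import *
st();plan(tr(-57,1,12.5),YAW)"
```

```text
t: 28.18
eef_pos: [0.4581, -0.2169, 0.0252]
orientation: [-3.139, 0.128, -0.0]
ft_force: [-0.2, -1.6, -0.3]
grip_width: 0.529
gripper_force: 0.0
t: 28.8
eef_pos: [0.4181, -0.2137, 0.1032]
orientation: [3.139, -0.129, 0.002]
ft_force: [0.2, -0.5, -0.1]
grip_width: 0.352
gripper_force: 0.0
t: 29.42
eef_pos: [0.4198, -0.214, 0.0129]
orientation: [-3.139, 0.127, -0.001]
ft_force: [0.9, -0.6, 0.7]
grip_width: 0.145
gripper_force: 0.0
tray [-58.4   1.   12.9] Fx,Fy,Fz [ 1.  -0.5  0.7] rot err [-3.139   0.1274 -0.0014] grip 13.6 0.0 t 29.425
shift [1.4 0.  0.4] turn [-0.0001 -0.0009 -0.0011] t 29.425
```

```bash
python3 -m inch '[[217,7,0.5,0,0,0,0],[217,6,0,0,0,0,0],[217,6,0,0,0,0,0],[217,6,0,0,0,0,0],[217,0,0,0,0,0,0]]';  python3 -m inch '[[217,5,0,0,0,0,0],[217,4,0,0,0,0,0],[217,3,0,0,0,0,0],[217,0,0,0,0,0,0]]';  python3 -c "
from h import *
st()
"; python3 -m inch '[[217,2,0,0,0,0,0],[217,2,0,0,0,0,0],[217,0,0,0,0,0,0]]';  python3 -c "
from h import *
st()
"
```

```text
t: 30.05
eef_pos: [0.4446, -0.2163, 0.0123]
orientation: [-3.139, 0.127, -0.001]
ft_force: [-0.3, 0.8, 0.0]
grip_width: 0.148
gripper_force: 0.0
t: 30.55
eef_pos: [0.4563, -0.2173, 0.0123]
orientation: [-3.139, 0.127, -0.001]
ft_force: [-1.0, -0.8, 0.4]
grip_width: 0.15
gripper_force: 0.0
tray [-21.8   0.7  12.3] Fx,Fy,Fz [-0.9 -0.9  0.4] rot err [-3.1389  0.1273 -0.0009] grip 14.1 0.0 t 30.55
t: 30.92
eef_pos: [0.4603, -0.2176, 0.0123]
orientation: [-3.139, 0.127, -0.001]
ft_force: [0.3, 0.3, -0.0]
grip_width: 0.148
gripper_force: 0.0
tray [-17.8   0.6  12.3] Fx,Fy,Fz [ 0.3  0.4 -0. ] rot err [-3.1389  0.1274 -0.001 ] grip 13.9 0.0 t 30.925
```

```bash
python3 -m inch '[[217,2,0,0,0,0,0],[217,1,0,0,0,0,0],[217,0,0,0,0,0,0]]';  python3 -m inch '[[217,1,0,0,0,0,0],[217,0,0,0,0,0,0]]';   python3 -m inch '[[217,1,0,0,0,0,0],[217,0,0,0,0,0,0]]';  python3 -c "
from h import *
st()
"
```

```text
t: 31.3
eef_pos: [0.4632, -0.2179, 0.0123]
orientation: [-3.139, 0.127, -0.001]
ft_force: [0.2, -0.3, -1.0]
grip_width: 0.151
gripper_force: 0.0
t: 31.55
eef_pos: [0.4642, -0.2179, 0.0123]
orientation: [-3.139, 0.127, -0.001]
ft_force: [0.2, -0.2, -1.1]
grip_width: 0.148
gripper_force: 0.1
t: 31.8
eef_pos: [0.4652, -0.2181, 0.0123]
orientation: [-3.139, 0.128, -0.001]
ft_force: [-0.5, -0.5, -0.1]
grip_width: 0.149
gripper_force: 0.1
tray [-12.9   0.6  12.3] Fx,Fy,Fz [-0.5 -0.6 -0.1] rot err [-3.1388  0.1275 -0.001 ] grip 14.0 0.10889625060372055 t 31.8
```

```bash
python3 -m inch '[[217,1,0,0,0,0,0],[217,0,0,0,0,0,0]]';  python3 -m inch '[[217,1,0,0,0,0,0],[217,0,0,0,0,0,0]]';   python3 -m inch '[[217,1,0,0,0,0,0],[217,0,0,0,0,0,0]]';  python3 -c "
from h import *
st()
"
```

```text
t: 32.05
eef_pos: [0.4662, -0.2182, 0.0123]
orientation: [-3.139, 0.128, -0.001]
ft_force: [-0.7, -0.6, -0.0]
grip_width: 0.147
gripper_force: 0.3
t: 32.3
eef_pos: [0.4664, -0.2181, 0.0123]
orientation: [-3.138, 0.128, 0.002]
ft_force: [-7.0, -0.3, 4.1]
grip_width: 0.151
gripper_force: 3.5
t: 32.55
eef_pos: [0.4667, -0.2182, 0.0122]
orientation: [-3.138, 0.128, 0.005]
ft_force: [-13.0, -1.3, 8.9]
grip_width: 0.152
gripper_force: 6.7
tray [-11.4   0.6  12.2] Fx,Fy,Fz [-12.9  -2.4   8.9] rot err [-3.1382  0.1275  0.0046] grip 14.3 6.727621760219336 t 32.55
```

```bash
python3 -m inch '[[217,-6,0,0,0,0,0],[217,-25,0,0,0,0,0],[217,0,0,-45,0,0,0],[255,0,0,-50,0,0,0],[255,0,0,-50,0,0,0]]';python3 -m inch '[[255,30,0,-50,0,0,0],[255,20,0,0,0,0,0],[255,0,0,0,0,0,0]]'
python3 -c "
from h import *
st();look('pics/w4.png')
i=cv2.imread('pics/w4.png');cv2.imwrite('pics/w4c.png',cv2.resize(i[120:240,230:400],None,fx=4.6,fy=4.6,interpolation=2))
plan(tr(40,-108,12),YAW)"
```

```text
t: 33.17
eef_pos: [0.437, -0.2156, 0.159]
orientation: [-3.139, 0.128, -0.002]
ft_force: [0.6, -0.6, 1.2]
grip_width: 0.008
gripper_force: 0.0
t: 33.55
eef_pos: [0.4874, -0.2197, 0.2071]
orientation: [-3.139, 0.126, -0.001]
ft_force: [-0.3, -0.4, 0.2]
grip_width: 0.006
gripper_force: 0.0
tray [  9.4   0.8 207.1] Fx,Fy,Fz [-0.3 -0.4  0.2] rot err [-3.1387  0.1264 -0.0012] grip 0.6 0.0 t 33.55
blue circle [40.7 18. ] 50.5
blue circle [-94.2 260. ] 14.0
green circle [17.4 18.5] 33.0
orange [ 43.7 -40.5  48. ]
shift [ 31.5 108.9 194.6] turn [-0.0007  0.0003 -0.0008] t 33.6
```

View pics/w4c.png

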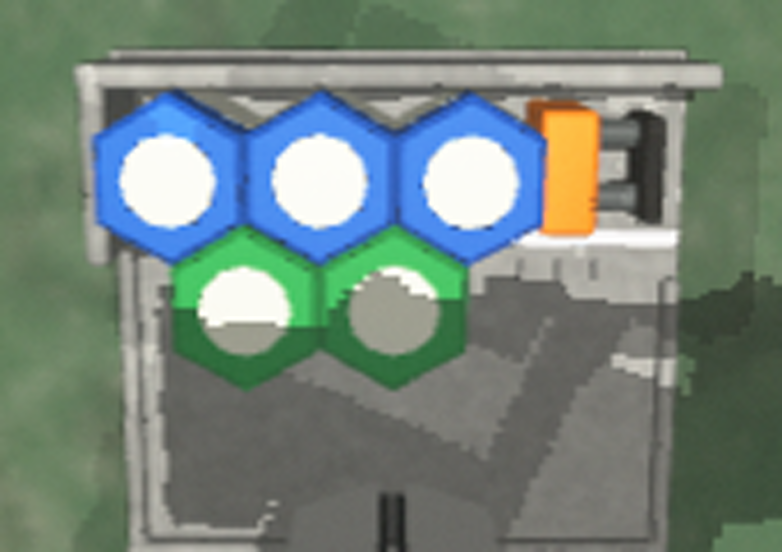

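The crop shows a honeycomb pack: blue lids at crop (167,182), (320,182) and (472,182), green ones nested at (245,310) and (394,312), and the stop against the row. A last gentle push on the stop makes sure it is tight.

```bash
python3 -m inch '[[255,10.5,37,0,0,0,0],[255,10.5,37,0,0,0,0],[255,10.5,35,25,0,0,0],[255,0,0,42,0,0,0],[255,0,0,42,0,0,0]]' && python3 -m inch '[[255,0,0,42,0,0,0],[255,0,0,42,0,0,0],[255,0,-12,0,0,0,0],[255,0,-12,0,0,0,0],[255,0,0,0,0,0,0]]'; python3 -c "
from h import *
st()"
```

```text
t: 34.22
eef_pos: [0.5084, -0.3311, 0.0965]
orientation: [-3.138, 0.129, 0.0]
ft_force: [0.2, 0.2, 0.5]
grip_width: 0.004
gripper_force: 0.0
t: 34.85
eef_pos: [0.5125, -0.3065, 0.0164]
orientation: [3.138, -0.125, 0.004]
ft_force: [0.1, -0.9, -0.6]
grip_width: 0.001
gripper_force: 0.0
tray [ 41.3 -83.7  16.4] Fx,Fy,Fz [ 0.1 -0.8 -0.6] rot err [ 3.1379 -0.1254  0.0045] grip 0.1 0.0 t 34.85
```

```bash
python3 -m inch '[[255,0,-3,2,0,0,0],[255,0,-3,0,0,0,0],[255,0,-2,0,0,0,0],[255,0,-2,0,0,0,0],[255,0,0,0,0,0,0]]'; python3 -c "
from h import *
st()"; python3 -m inch '[[255,0,-1.5,0,0,0,0],[255,0,-1.5,0,0,0,0],[255,0,0,0,0,0,0]]'; python3 -c "
from h import *
st()"
```

```text
t: 35.48
eef_pos: [0.5124, -0.2974, 0.0125]
orientation: [3.139, -0.128, 0.001]
ft_force: [-0.7, -2.5, 1.1]
grip_width: 0.007
gripper_force: 1.6
tray [ 40.5 -74.7  12.5] Fx,Fy,Fz [-0.5 -2.6  1.1] rot err [ 3.1386 -0.1275  0.0013] grip 0.6 1.5971558913588524 t 35.475
t: 35.85
eef_pos: [0.5127, -0.2946, 0.0125]
orientation: [3.138, -0.128, 0.002]
ft_force: [-1.6, -6.8, 2.8]
grip_width: 0.002
gripper_force: 3.3
tray [ 40.6 -71.9  12.5] Fx,Fy,Fz [-1.  -6.9  2.8] rot err [ 3.1383 -0.1276  0.0015] grip 0.2 3.2606135308742523 t 35.85
```

```bash
python3 -m inch '[[255,0,-1.5,0,0,0,0],[255,0,-1.5,0,0,0,0],[255,0,0,0,0,0,0]]'; python3 -c "
from h import *
st()"; python3 -m inch '[[255,0,-0.7,0,0,0,0],[255,0,0,0,0,0,0]]'; python3 -c "
from h import *
st()"
```

```text
t: 36.22
eef_pos: [0.5129, -0.292, 0.0126]
orientation: [3.138, -0.128, 0.002]
ft_force: [-1.5, -9.6, 0.4]
grip_width: 0.002
gripper_force: 4.7
tray [ 40.6 -69.3  12.6] Fx,Fy,Fz [-0.7 -9.7  0.4] rot err [ 3.1376 -0.1277  0.0018] grip 0.2 4.749639183282852 t 36.225
t: 36.48
eef_pos: [0.513, -0.2915, 0.0126]
orientation: [3.137, -0.128, 0.002]
ft_force: [-1.9, -9.9, 0.2]
grip_width: 0.007
gripper_force: 5.1
tray [ 40.6 -68.7  12.6] Fx,Fy,Fz [ -1.1 -10.    0.2] rot err [ 3.1375 -0.1278  0.0019] grip 0.6 5.06826639175415 t 36.475
```

```bash
python3 -m inch '[[255,0,6,0,0,0,0],[255,0,20,0,0,0,0],[255,0,0,-45,0,0,0],[255,0,0,-50,0,0,0],[255,0,0,-50,0,0,0]]'; python3 -m inch '[[255,-15,-40,-50,0,0,0],[255,-10,-45,0,0,0,0],[255,0,0,0,0,0,0],[255,0,0,0,0,0,0]]';  python3 - <<'E'
from h import *
st(); w=snapshot("wrist"); cv2.imwrite("pics/w5.png",w["pixels"]); cv2.imwrite('pics/w5c.png',cv2.resize(w["pixels"][110:250,220:410],None,fx=4,fy=4,interpolation=2))
m=(mask(w,"blue")|mask(w,"green"))
# white/grey discs enclosed by lids = holes of the coloured masks
cs,hi=cv2.findContours(m,cv2.RETR_CCOMP,cv2.CHAIN_APPROX_NONE)
P=[]
for c,h in zip(cs,hi[0]):
    if h[3]>=0 and cv2.contourArea(c)>100: P.append(cast(w,np.array(cv2.minEnclosingCircle(c)[0]),.064)[0])
P=np.array(P)
for p in P: print(totray(p))
from scipy.spatial.distance import pdist,squareform
print(np.round(squareform(pdist(P))*1e3,1))
E
```

```text
t: 37.1
eef_pos: [0.5104, -0.3168, 0.1587]
orientation: [-3.138, 0.128, -0.0]
ft_force: [0.6, -0.3, -0.4]
grip_width: 0.006
gripper_force: 0.0
t: 37.6
eef_pos: [0.4933, -0.2323, 0.2047]
orientation: [-3.139, 0.127, -0.0]
ft_force: [-0.4, -0.2, -0.4]
grip_width: 0.004
gripper_force: 0.0
tray [ 16.3 -11.3 204.7] Fx,Fy,Fz [-0.4 -0.2 -0.4] rot err [-3.1386  0.1275 -0.0004] grip 0.4 0.0 t 37.6
[ 41.1 -16.1  64. ]
[41.7 17.9 64. ]
[41.8 52.1 64. ]
[[ 0.  34.  68.1]
 [34.   0.  34.1]
 [68.1 34.1  0. ]]
```

View pics/w5c.png

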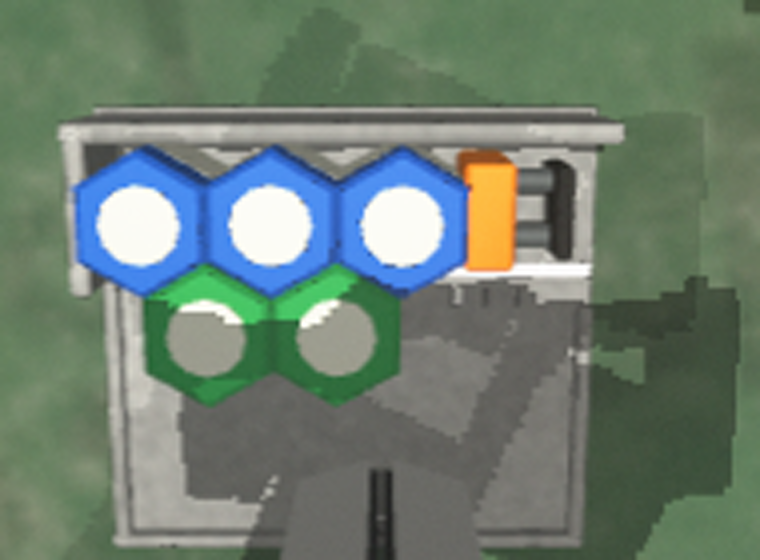

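The crop shows the same tight pack: green lids at crop (206,339) and (336,338), and the stop touching the third blue pot. One numeric check of the green ones before handing in.

Run:
```python
from h import *
w=snapshot("wrist")
P=cast(w,[(220+(x+.0)/4,110+y/4) for x,y in [(138,226),(270,226),(402,226),(206,338.5),(336,338)]],.064)
for p in P: print(totray(p))
d=lambda i,j:round(np.linalg.norm(P[i]-P[j])*1e3,1)
print([(i,j,d(i,j)) for i,j in [(0,1),(1,2),(3,4),(0,3),(1,3),(1,4),(2,4)]])
```

```text
[41.  51.5 64. ]
[41.  17.5 64. ]
[ 40.9 -16.5  64. ]
[11.2 35.  64. ]
[11.3  0.8 64. ]
[(0, 1, np.float64(34.1)), (1, 2, np.float64(34.0)), (3, 4, np.float64(34.2)), (0, 3, np.float64(34.1)), (1, 3, np.float64(34.5)), (1, 4, np.float64(34.0)), (2, 4, np.float64(34.2))]
```

All spacings are about 34 mm, so I'm handing it in.

```bash
python3 -c "
from bench import *
print(close_job())"
```

```text
the job is handed in; nothing more can be done
None
```

I handed the job in at about 38 s of the 72 s allowed: the five-pot pack is closed up tight, with all neighbour spacings measured at 34.0–34.5 mm and the last stop push at 10 N; the judge's result was not shown.

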